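Lock a carton in the labelling lane

TASK

Push the brown carton along the labelling lane until it sits squarely, flat against the stop at the far end; then flip the red-knobbed lever over, away from the robot, so that it snaps to its other side and the yellow gate comes up behind the carton. Only push: do not lift or tip the carton. Leave the blue-knobbed lever and everything else on the bench alone.

Things in the scene. Friction and masses are not known exactly. Their poses are not given: they have to be found in the camera images.
- lane: fixed lane: steel plate 300 (x) x 140 (y) x 12 mm thick; a blue rail 20 mm high along each side (116 mm free between); a blue stop across the +x end, 40 mm high above the plate, its face at x = +130 mm; the -x end, nearest the robot, is open. Origin: centre of the plate's underside, on the bench; x runs along the lane to the stop, z up. A slot for the gate crosses the plate at x = +25 mm
- carton: brown cardboard carton 90 (x) x 66 (y) x 55 mm high, about 0.15 to 0.3 kg, loose on the lane's plate between the rails, short of the stop. Origin: centre of its underside; x along its length, roughly along the lane. Against the stop its origin is at x = +85 mm in the lane's frame
- gate (a joint): height in m by which the yellow gate (104 mm wide, 8 mm thick, centred at lane x = +25 mm) has come up out of the lane's plate: 0 = sunk just below it, 0.030 = up. It is driven by the red lever alone, rising as that goes over; if the carton still stands over it, it comes up underneath and lifts it
- red_lever_base: grey block 75 (x) x 56 x 22 mm, fixed; a lever is pivoted on it about its y axis, 24 mm above the bench: a 10 mm rod ending in a red ball 26 mm across, its centre 75 mm from the pivot. Origin: centre of the block's underside. +x is the way the lever travels to flip over (roughly away from the robot). Fixed to the bench, left or right of the blue one
- red_lever (a joint): the red lever's angle in rad: 0 = leaning 0.55 to its block's -x side (the start), 0.55 = upright, 1.1 = leaning 0.55 to the +x side. Over-centre: a spring holds it at either end (about 3.5 N at the knob to start it, fading to nothing at upright); past upright it snaps over by itself
- red_lever_tip (a point): centre of the red ball knob; 88 mm above the bench at either end of the lever's travel, 99 mm when upright, 39 mm from the block's centre along the block's x (on the -x side at the start)
- blue_lever_base: grey block 75 (x) x 56 x 22 mm, fixed; a lever is pivoted on it about its y axis, 24 mm above the bench: a 10 mm rod ending in a blue ball 26 mm across, its centre 75 mm from the pivot. Origin: centre of the block's underside. +x is the way the lever travels to flip over. Works another lane: to be left alone
- blue_lever (a joint): the blue lever's angle in rad: 0 = leaning 0.55 to its block's -x side (the start), 0.55 = upright, 1.1 = leaning 0.55 to the +x side. Over-centre: a spring holds it at either end (about 3.5 N at the knob to start it, fading to nothing at upright); past upright it snaps over by itself. Must stay at 0
- green_box: loose bystander: green box 65 x 50 x 40 mm; origin at the centre of its underside
- blue_box: loose bystander: blue box 75 x 55 x 60 mm; origin at the centre of its underside
- tape_roll: loose bystander: brown roll of tape lying flat, 100 mm across, 48 mm high; origin at the centre of its underside
- label_roll: loose bystander: white roll of labels standing on end, 76 mm across, 50 mm high; origin at the centre of its underside
- glue_bottle: loose bystander: white bottle with an orange cap, 52 mm across, 130 mm high; origin at the centre of its underside
- scanner: loose bystander: hand-held scanner lying flat, 165 x 62 x 34 mm, long along its x; origin near its middle, on the bench

How it is judged:
On the way, in this order (a step that is already met when the one before it is completed fails the run):
1. the carton is pushed flat against the lane's stop, with the gate still down (x of carton in the frame of lane between 0.08 and 0.09 m and angle between the x axis of carton and the x axis of lane, either way round below 0.1 rad and angle between carton's own z axis and vertical below 0.08 rad and z of carton in the frame of lane below 0.016 m and value of joint red_lever below 0.3 rad), for 0.2 s.
2. the red lever has snapped over and the gate is up behind the carton (x of carton in the frame of lane between 0.08 and 0.09 m and angle between the x axis of carton and the x axis of lane, either way round below 0.1 rad and angle between carton's own z axis and vertical below 0.08 rad and z of carton in the frame of lane below 0.016 m and value of joint red_lever above 1 rad and value of joint gate above 0.026 m), for 0.2 s.
At the end, for the whole second after the job is handed in: Carton on the plate against the stop (within 5 mm along the lane, square within 0.1 rad), red lever over (beyond 1.0 rad), gate up (beyond 26 mm), blue lever still at its start (below 0.2 rad), the other loose things within 30 mm of where they stood (all of step 2 and linear speed of carton below 0.02 m/s and value of joint blue_lever below 0.2 rad and distance of each of green_box, blue_box, tape_roll, label_roll, glue_bottle, scanner from where it was at the start of the episode below 0.03 m); the robot touches nothing.
It fails at once if the carton is lifted more than 8 mm off the plate (z of carton in the frame of lane above 0.02 m).
It fails at once if the carton is tipped by more than 0.3 rad (angle between carton's own z axis and vertical above 0.3 rad).
It fails at once if the blue lever is moved by more than 0.3 rad (value of joint blue_lever above 0.3 rad).
It fails at once if another loose thing is moved more than 30 mm (distance of any of green_box, blue_box, tape_roll, label_roll, glue_bottle, scanner from where it was at the start of the episode above 0.03 m).
It also fails if it takes over 51 s, if anything falls off the work surface, if the arm or the gripper's body presses on something with over 40 N, if the wrist force passes 120 N, or if a joint passes its speed limit or range.

ROBOT

A 6-joint arm with a two-finger parallel gripper is mounted at the origin on the work surface. World frame = base frame: x ahead of the robot, y to its left, z up, the work surface at z = 0. Lengths are in m, angles in rad, forces in N, time in s.
With the tool pointing down it reaches from about 0.3 to 0.95 m from the base axis. Payload 3.1 kg.
Tool frame: the origin (TCP) lies midway between the tips of the shut fingers; the grasp point (between the pads) lies 19 mm behind it (env.grip_point_offset is the distance from the TCP to the grasp point, in m); z points along the fingers, y is the line along which they close (so a half turn about z gives the same grasp; the last joint's range is limited). The gripper opens to 85 mm and grips with 20 to 120 N. Pads are 22 mm wide; open, the fingers measure 114 mm over their backs; the gripper's body (76 mm by 85 mm) begins 54 mm behind the grasp point. The pads swing forward as they close: fully open they stand 13 mm farther back than shut.
Start: joints at [-1.394, 0.308, 1.634, -0, 1.2, -0.07], TCP at [0.153, -0.606, 0.206] pointing down, gripper open.
Joint ranges: [-3.06, 3.06], [-0.79, 1.96], [0.05, 2.63], [-1.19, 4.34], [0.05, 2.64], [-2.94, 2.94]. Speed limits (rad/s): [2.79, 2.79, 3.14, 3.14, 3.14, 3.14].

INTERFACE

Orientations are given as a unit quaternion [x, y, z, w].
In Python, from station import env gives the robot as it stands. The module is installed in compiled form; this text tells all that it offers.
- The arm moves only by the tool play_rows, never from a script. Its argument "increments" is one flat list of numbers, 7 for each row, row after row: the shift along the tool's x, y, z in m, then the turn, a rotation vector about the tool's x, y, z in degrees, then the finger opening in m, from 0 to 0.0854. In form: [x, y, z, wx, wy, wz, fingers, x, y, z, wx, wy, wz, fingers, ...]. A call has 1 to 5 rows; each row shifts and turns the commanded pose from where the row before left it, along the tool's axes as they then stand; what a row does not reach is not made up. A row lasts 1/10 s, in which the tool goes at most 50 mm and 8.59 degrees, less where a joint would pass 70% of its speed; a pose out of reach is approached as far as the arm can. A call with a gripper value outside its range is refused whole. The fingers move at their own pace and stop on an object; "squeeze" is the grip in N (left out, the last holds). Time passes only in rows, so rows that do not move let the fingers close. It gives the time, the measured TCP pose, the force and the opening at its end, in the units of the state.
- env.get_state(): the state, without advancing time (a new reading comes with each control period).
- env.capture(name): name is "scene" or "top" or "wrist"; returns a dict with "img" (420x560x3 uint8, red, green, blue), "fx", "fy", "cx", "cy" (pixels), "R" (3x3) and "t" (3): a world point X has camera coordinates R X + t. Camera axes: x right, y down, z forward; pixel columns grow to the right and rows downward; lengths in m; the calibration is good to about 2 mm. A picture is of the moment at which its call begins. There is no depth.
- env.finish_job(): hands the job in, once; it reports no verdict.
The state is a dict: "time": time; "joint_pos": joint angles; "dq": joint speeds; "joint_torque": joint torques, N m; "tool_pos": TCP position; "eef_rot": TCP orientation; "force": force on the tool from outside, world axes, zero at the start; "moment": the same for the moment, N m; "width": opening from 0.0 (shut) to 1.0 (fully open).
Only numpy, scipy, OpenCV 4.12 (cv2) and the standard library are available. Lean on these libraries where they do the work, as an engineer would, in place of code of your own. Each camera call takes 0.05 s, during which the arm holds its last target. There are 200 camera calls.

## Working session

There is one attempt and no reset: what is moved stays moved. The work goes in short steps, Python scripts to look and compute and a tool call to move; the robot and the scene stay as the last step left them, time stands still between calls to the robot, and variables do not carry over. Pictures are saved under pics/ and viewed, on a budget of 10 in all, crops included, one or two more only if the job needs it, and the job is handed in when it is done.

Besides the shell and the picture viewer there is one more tool, called after "Request:" as name(argument=value, ...) on one line, values as JSON. play_rows: Moves the arm, as the interface text tells. Its arguments: {"type":"object","properties":{"increments":{"type":"array"},"squeeze":{"type":"number"}},"required":["increments"]}

```bash
mkdir -p pics; python3 - <<'E'
from station import env
import cv2,pickle
d={}
for n in("scene","top"):
    c=env.capture(n);d[n]=c
    cv2.imwrite(f"pics/{n}0.png",cv2.resize(c["img"][:,:,::-1],(800,600),interpolation=cv2.INTER_CUBIC))
    print(n,c["fx"],c["cx"],c["cy"],c["R"],c["t"])
pickle.dump(d,open("c0.pkl","wb"))
print(env.get_state())
E
```

```text
scene 401.2975315420608 276.2666275356726 199.06988367070596 [[ 0.75447415  0.65618734  0.01367258]
 [ 0.56863782 -0.64312457 -0.51287603]
 [-0.32774958  0.39472645 -0.8583538 ]] [-0.43404292 -0.27465295  1.38261845]
top 516.0486127656021 278.25169574706945 210.8326075693389 [[ 0.001252   -0.99998596  0.00514822]
 [-0.97741991 -0.00231155 -0.21129357]
 [ 0.2113025  -0.00476743 -0.97740909]] [-0.0196557   0.58327415  1.4196229 ]
{'time': 0.1, 'joint_pos': array([-1.39369003e+00,  3.08929413e-01,  1.63506127e+00,  2.62212861e-05,
        1.19971874e+00, -6.96952347e-02]), 'dq': array([-0.00030395, -0.00155791, -0.00425475, -0.00091331, -0.0007777 ,
       -0.00020062]), 'joint_torque': array([-3.41875784e-04, -4.16408229e+01, -2.77644199e+01, -1.47237911e-04,
        4.03308106e-03, -8.24158342e-07]), 'tool_pos': array([ 0.15253215, -0.60527125,  0.20505388]), 'eef_rot': array([ 9.92395813e-01,  1.23083017e-01, -4.46180011e-05, -1.05751169e-03]), 'force': array([ 0.23358772, -0.51222805,  0.23453056]), 'moment': array([ 0.03428967, -0.0212618 ,  0.01030692]), 'width': 0.9994465549735442}
```

View pics/scene0.png

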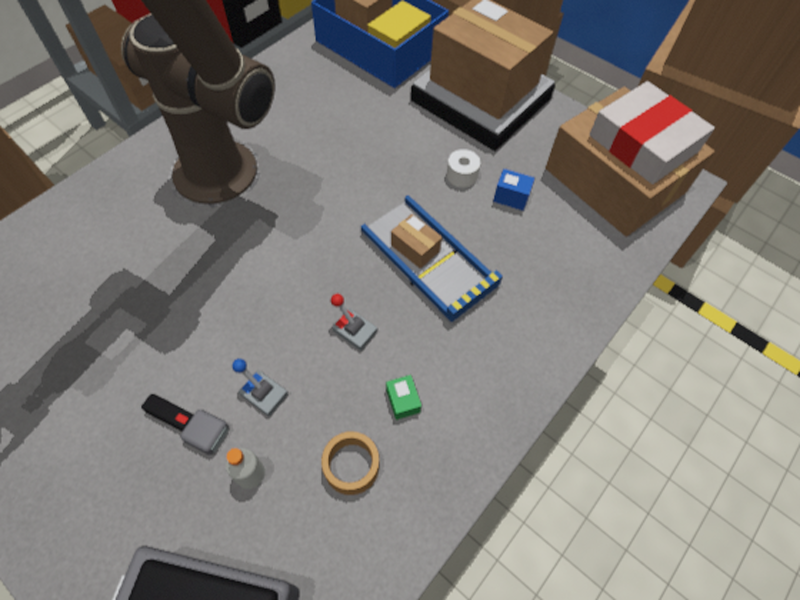

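View pics/top0.png

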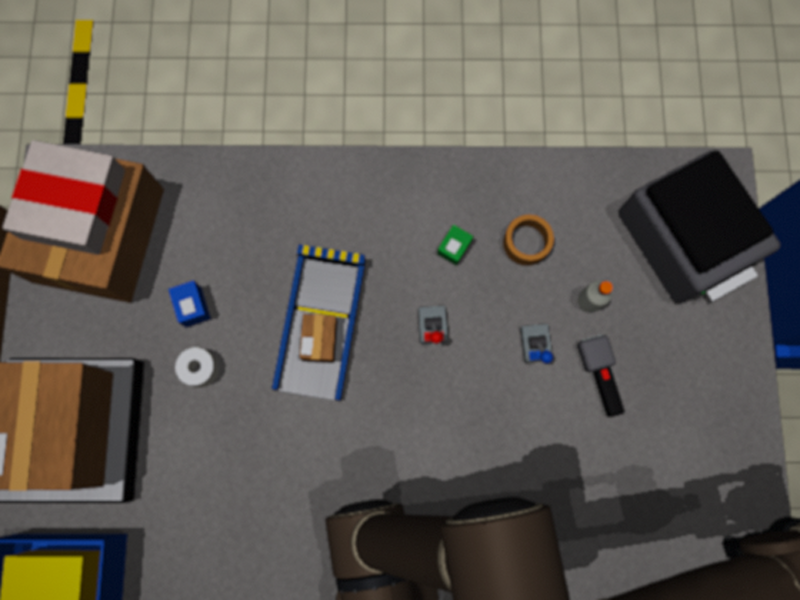

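```bash
python3 - <<'E'
import cv2,pickle
d=pickle.load(open("c0.pkl","rb"))
t=d["top"]["img"][165:285,185:265,::-1]
l=d["top"]["img"][200:260,285:395,::-1]
a=cv2.resize(t,None,fx=5,fy=5,interpolation=cv2.INTER_CUBIC)
cv2.imwrite("pics/lane.png",a)
cv2.imwrite("pics/lev.png",cv2.resize(l,None,fx=7,fy=7,interpolation=cv2.INTER_CUBIC))
E
```

```text
(no output)
```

View pics/lane.png

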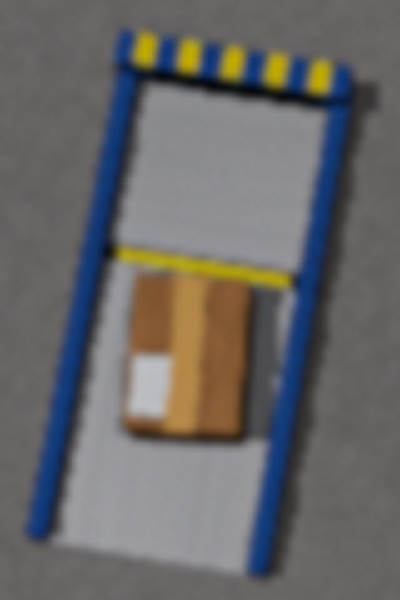

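View pics/lev.png

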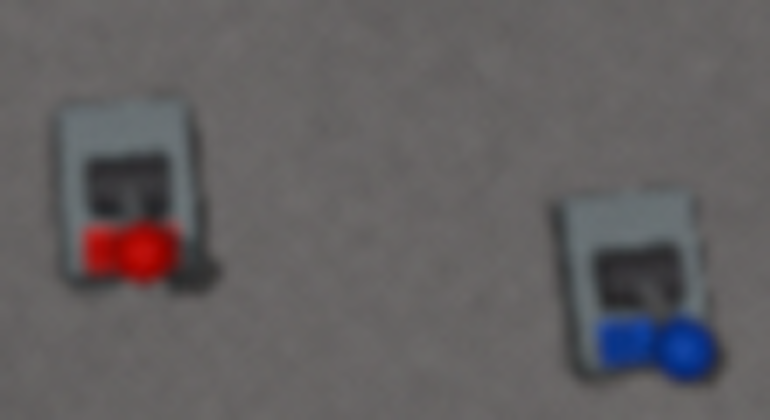

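```bash
cat > h.py <<'E'
import numpy as np,pickle
def px(c,u,v,z):
    R,t=np.array(c["R"]),np.array(c["t"]);C=-R.T@t
    d=R.T@np.array([(u-c["cx"])/c["fx"],(v-c["cy"])/c["fy"],1]);return C+d*(z-C[2])/d[2]
def proj(c,X):
    p=np.array(c["R"])@np.array(X)+c["t"];return c["fx"]*p[0]/p[2]+c["cx"],c["fy"]*p[1]/p[2]+c["cy"]
E
python3 - <<'E'
from h import *
d=pickle.load(open("c0.pkl","rb"));c=d["top"]
L=lambda u,v,z:px(c,(u+.5)/5-.5+185,(v+.5)/5-.5+165,z)
V=lambda u,v,z:px(c,(u+.5)/7-.5+285,(v+.5)/7-.5+200,z)
np.set_printoptions(precision=4,suppress=True)
rl,rr=L(38,535,.032),L(261,572,.032);sl,sr=L(118,32,.052),L(352,68,.052)
print(rl,rr,sl,sr)
m0=(rl+rr)/2;m1=(sl+sr)/2;D=m1-m0;print(m0,m1,np.hypot(*D[:2]),np.arctan2(D[1],D[0]))
for a,b in((sl,sr),(rl,rr)):
    e=a-b;print("ang",np.arctan2(e[1],e[0])-np.pi/2,np.hypot(*e[:2]))
print("carton",[L(*p,.067) for p in((137,275),(250,285),(243,428),(122,420))])
print("knobs",V(146,250,.088),V(685,350,.088))
print("redbase",[V(*p,.022) for p in((58,103),(187,100),(200,270),(70,275))])
print("bluebase",[V(*p,.022) for p in((562,200),(693,193),(708,365),(580,372))])
print("camC",-np.array(c["R"]).T@c["t"])
E
```

```text
[0.4117 0.2269 0.032 ] [0.3909 0.0991 0.032 ] [0.7049 0.1874 0.052 ] [0.6833 0.0496 0.052 ]
[0.4013 0.163  0.032 ] [0.6941 0.1185 0.052 ] 0.2961431479534089 -0.15072850616720845
ang -0.15537172264368815 0.13944553816599384
ang -0.1615178584350001 0.129430667253526
carton [array([0.5563, 0.1702, 0.067 ]), array([0.5506, 0.1057, 0.067 ]), array([0.4686, 0.1081, 0.067 ]), array([0.473 , 0.1763, 0.067 ])]
knobs [ 0.5081 -0.0945  0.088 ] [ 0.4683 -0.3081  0.088 ]
redbase [array([ 0.5817, -0.0619,  0.022 ]), array([ 0.5831, -0.1162,  0.022 ]), array([ 0.5107, -0.1208,  0.022 ]), array([ 0.5085, -0.0665,  0.022 ])]
bluebase [array([ 0.5407, -0.2729,  0.022 ]), array([ 0.5438, -0.328 ,  0.022 ]), array([ 0.4713, -0.3312,  0.022 ]), array([ 0.4682, -0.2779,  0.022 ])]
camC [ 0.2702 -0.0115  1.5109]
```

Request:
play_rows(increments=[0, 0, 0, 0, 0, 7.64, 0.03, 0, 0, 0, 0, 0, 7.64, 0.03, 0, 0, 0, 0, 0, 7.64, 0.03, 0.0373, -0.031, 0, 0, 0, 0, 0.03, 0.0373, -0.031, 0, 0, 0, 0, 0.03])

```text
time: 0.6
tool_pos: [0.2355, -0.5559, 0.2055]
eef_rot: [0.997, -0.078, -0.0, -0.0]
force: [1.1, -1.6, 0.2]
width: 0.352
```

Request:
play_rows(increments=[0.0373, -0.031, 0, 0, 0, 0, 0.03, 0.0373, -0.031, 0, 0, 0, 0, 0.03, 0.0373, -0.031, 0, 0, 0, 0, 0.03, 0.0373, -0.031, 0, 0, 0, 0, 0.03, 0, -0.046, 0, 0, 0, 0, 0.03])

```text
time: 1.1
tool_pos: [0.4133, -0.411, 0.2057]
eef_rot: [0.997, -0.076, 0.001, 0.001]
force: [-0.6, -0.0, -0.7]
width: 0.352
```

Request:
play_rows(increments=[-0.004, -0.046, 0, 0, 0, 0, 0.03, -0.004, -0.046, 0, 0, 0, 0, 0.03, -0.004, -0.046, 0, 0, 0, 0, 0.03, -0.004, -0.046, 0, 0, 0, 0, 0.03, -0.004, -0.046, 0, 0, 0, 0, 0.03])

```text
time: 1.6
tool_pos: [0.4241, -0.1786, 0.2058]
eef_rot: [0.997, -0.077, -0.0, -0.0]
force: [2.3, 0.6, -0.2]
width: 0.354
```

Request:
play_rows(increments=[-0.004, -0.046, 0, 0, 0, 0, 0.03, -0.004, -0.046, 0, 0, 0, 0, 0.03, -0.004, -0.046, 0, 0, 0, 0, 0.03, -0.004, -0.046, 0, 0, 0, 0, 0.03, -0.004, -0.046, 0, 0, 0, 0, 0.03])

```text
time: 2.1
tool_pos: [0.4394, 0.0516, 0.206]
eef_rot: [0.997, -0.077, 0.0, 0.0]
force: [1.0, 0.1, -0.5]
width: 0.352
```

Request:
play_rows(increments=[-0.01, -0.05, 0, 0, 0, 0, 0.03, -0.01, -0.05, 0, 0, 0, 0, 0.03, 0, 0, 0, 0, 0, 0, 0.03])

```text
time: 2.4
tool_pos: [0.4344, 0.1551, 0.2061]
eef_rot: [0.997, -0.073, -0.0, -0.001]
force: [-0.3, -0.8, -0.0]
width: 0.352
```

```bash
python3 - <<'E'
from station import env
import cv2,pickle
c=env.capture("wrist");pickle.dump(c,open("w1.pkl","wb"))
cv2.imwrite("pics/w1.png",c["img"][:,:,::-1])
s=env.get_state();print(s["tool_pos"],s["eef_rot"],s["force"])
from h import *
# predicted lane features
o=np.array([.5477,.1407]);u=np.array([.988,-.152]);n=np.array([.152,.988])
for x,y,z in((-.15,.058,.032),(-.15,-.058,.032),(.13,.058,.052),(.13,-.058,.052),(-.08,.03,.067),(-.08,-.03,.067)):
    p=o+x*u+y*n;print((x,y,z),proj(c,[*p,z]))
E
```

```text
[0.43459843 0.15230726 0.20582595] [ 9.97303408e-01 -7.33877442e-02 -3.86493059e-04  3.55703415e-05] [-0.41416114 -1.08903213 -0.06968266]
(-0.15, 0.058, 0.032) (np.float64(212.84332968895586), np.float64(219.0439214149697))
(-0.15, -0.058, 0.032) (np.float64(332.84197216657077), np.float64(220.06284673908962))
(0.13, 0.058, 0.052) (np.float64(190.85417496777538), np.float64(-156.84219180782753))
(0.13, -0.058, 0.052) (np.float64(358.27535224262806), np.float64(-155.40964625950704))
(-0.08, 0.03, 0.067) (np.float64(236.21994166978848), np.float64(151.22455341564958))
(-0.08, -0.03, 0.067) (np.float64(309.3033015881253), np.float64(151.84597977692133))
```

View pics/w1.png

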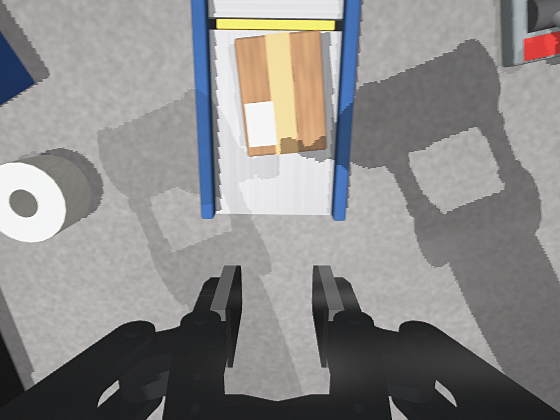

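Request:
play_rows(increments=[-0.008, 0.002, 0.044, 0, 0, 0, 0.03, 0, 0, 0.044, 0, 0, 0, 0.03, 0, 0, 0.044, 0, 0, 0, 0.03, 0, 0, 0.042, 0, 0, 0, 0.03, 0, 0, 0, 0, 0, 0, 0.03])

```text
time: 2.95
tool_pos: [0.4205, 0.1457, 0.0265]
eef_rot: [0.997, -0.077, -0.007, 0.003]
force: [-1.2, -0.3, 0.7]
width: 0.353
```

Request:
play_rows(increments=[0.008, 0, 0, 0, 0, 0, 0.03, 0.008, 0, 0, 0, 0, 0, 0.03, 0.006, 0, 0, 0, 0, 0, 0.03, 0.006, 0, 0, 0, 0, 0, 0.03, 0.006, 0, 0, 0, 0, 0, 0.03])

```text
time: 3.45
tool_pos: [0.4621, 0.1439, 0.0335]
eef_rot: [0.997, -0.077, 0.001, -0.0]
force: [-1.3, 0.6, 1.0]
width: 0.352
```

Request:
play_rows(increments=[0.006, 0, 0, 0, 0, 0, 0.03, 0.006, 0, 0, 0, 0, 0, 0.03, 0.006, 0, 0, 0, 0, 0, 0.03, 0.006, 0, 0, 0, 0, 0, 0.03, 0.006, 0, 0, 0, 0, 0, 0.03])

```text
time: 3.95
tool_pos: [0.4908, 0.139, 0.032]
eef_rot: [0.997, -0.077, -0.0, 0.0]
force: [-1.0, 0.4, 0.8]
width: 0.353
```

Request:
play_rows(increments=[0.006, 0, 0, 0, 0, 0, 0.03, 0.006, 0, 0, 0, 0, 0, 0.03, 0.006, 0, 0, 0, 0, 0, 0.03, 0.006, 0, 0, 0, 0, 0, 0.03, 0.006, 0, 0, 0, 0, 0, 0.03])

```text
time: 4.45
tool_pos: [0.5208, 0.1344, 0.0321]
eef_rot: [0.997, -0.077, 0.0, 0.0]
force: [-0.4, -0.5, 0.3]
width: 0.351
```

Request:
play_rows(increments=[0.006, 0, 0, 0, 0, 0, 0.03, 0.006, 0, 0, 0, 0, 0, 0.03, 0.006, 0, 0, 0, 0, 0, 0.03, 0.006, 0, 0, 0, 0, 0, 0.03, 0.006, 0, 0, 0, 0, 0, 0.03])

```text
time: 4.95
tool_pos: [0.5503, 0.1299, 0.0322]
eef_rot: [0.997, -0.077, -0.0, -0.0]
force: [-1.4, -0.1, -0.3]
width: 0.349
```

```bash
python3 - <<'E'
from station import env
import cv2,pickle
c=env.capture("wrist");pickle.dump(c,open("w2.pkl","wb"))
cv2.imwrite("pics/w2.png",c["img"][:,:,::-1])
s=env.get_state();print(s["tool_pos"],s["eef_rot"],s["force"])
E
```

```text
[0.55175632 0.12980567 0.03246804] [ 9.97059791e-01 -7.66207750e-02  1.00738916e-03 -1.24311981e-04] [1.06053764 0.23223323 0.98133143]
```

View pics/w2.png

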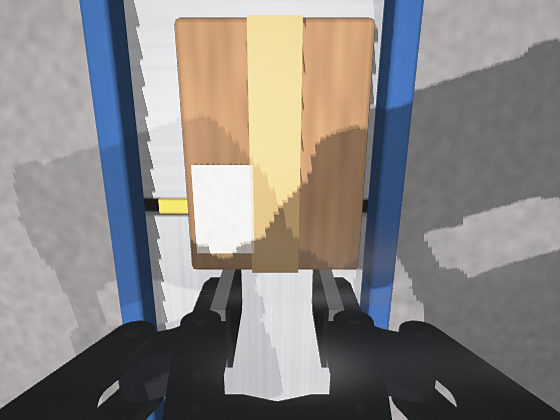

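Request:
play_rows(increments=[0.005, 0, 0, 0, 0, 0, 0.03, 0.005, 0, 0, 0, 0, 0, 0.03, 0.004, 0, 0, 0, 0, 0, 0.03, 0.003, 0, 0, 0, 0, 0, 0.03, 0.002, 0, 0, 0, 0, 0, 0.03])

```text
time: 5.5
tool_pos: [0.5688, 0.1271, 0.0321]
eef_rot: [0.997, -0.077, -0.0, -0.0]
force: [-2.2, 0.3, 0.7]
width: 0.353
```

Request:
play_rows(increments=[0.0015, 0, 0, 0, 0, 0, 0.03, 0.001, 0, 0, 0, 0, 0, 0.03])

```text
time: 5.7
tool_pos: [0.5711, 0.1267, 0.0322]
eef_rot: [0.997, -0.077, -0.0, -0.0]
force: [-2.0, 0.5, 1.9]
width: 0.35
```

Request:
play_rows(increments=[0.001, 0, 0, 0, 0, 0, 0.03, 0.001, 0, 0, 0, 0, 0, 0.03, 0.001, 0, 0, 0, 0, 0, 0.03])

```text
time: 6.0
tool_pos: [0.5741, 0.1263, 0.0322]
eef_rot: [0.997, -0.077, -0.0, -0.0]
force: [-1.8, -0.1, 0.7]
width: 0.352
```

Request:
play_rows(increments=[0.001, 0, 0, 0, 0, 0, 0.03, 0.001, 0, 0, 0, 0, 0, 0.03])

```text
time: 6.2
tool_pos: [0.5746, 0.1261, 0.0321]
eef_rot: [0.997, -0.077, -0.002, -0.0]
force: [-6.3, 2.3, 5.0]
width: 0.35
```

Request:
play_rows(increments=[0.001, 0, 0, 0, 0, 0, 0.03, 0, 0, 0, 0, 0, 0, 0.03, 0, 0, 0, 0, 0, 0, 0.03])

```text
time: 6.5
tool_pos: [0.5746, 0.1262, 0.032]
eef_rot: [0.997, -0.077, -0.003, 0.0]
force: [-6.1, 0.7, 4.7]
width: 0.353
```

Request:
play_rows(increments=[-0.005, 0, 0, 0, 0, 0, 0.03, -0.02, 0, 0, 0, 0, 0, 0.03, -0.04, 0, 0, 0, 0, 0, 0.03, -0.01, 0, -0.04, 0, 0, 0, 0.03, 0, 0, -0.04, 0, 0, 0, 0.03])

```text
time: 7.0
tool_pos: [0.4989, 0.1369, 0.1106]
eef_rot: [0.997, -0.076, -0.003, 0.001]
force: [1.2, -0.4, 0.4]
width: 0.35
```

```bash
python3 - <<'E'
from station import env
import cv2,pickle
c=env.capture("top");pickle.dump(c,open("t3.pkl","wb"))
w=env.capture("wrist")["img"][:,:,::-1]
a=cv2.resize(c["img"][165:285,185:265,::-1],None,fx=3.5,fy=3.5,interpolation=cv2.INTER_CUBIC)
import numpy as np
W=np.zeros((420,800,3),np.uint8);W[:,:280]=a;W[:390,280:]=cv2.resize(w,(520,390))
cv2.imwrite("pics/t3.png",W)
s=env.get_state();print(s["tool_pos"],s["eef_rot"],s["force"])
E
```

```text
[0.50879819 0.13833269 0.11832716] [ 0.99706111 -0.07624239  0.00730443 -0.00169634] [ 1.27688741  1.15699818 -0.08294653]
```

View pics/t3.png

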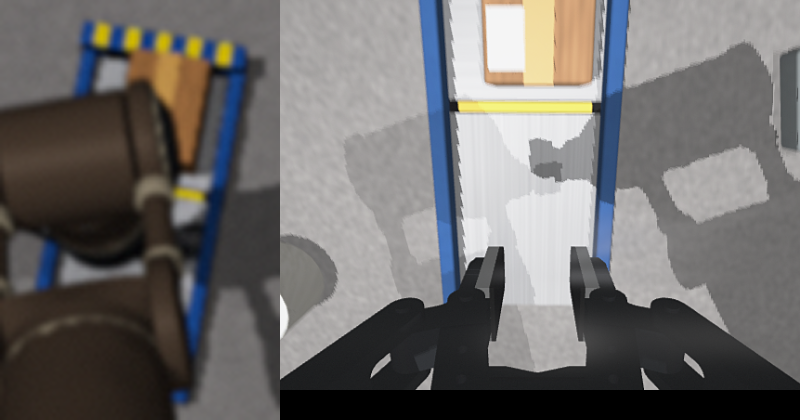

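Request:
play_rows(increments=[0, 0, -0.02, 0, 0, -6.1, 0, 0, 0, -0.02, 0, 0, -6.1, 0, -0.02, 0.045, 0, 0, 0, 0, 0, -0.02, 0.045, 0, 0, 0, 0, 0, -0.022, 0.045, 0, 0, 0, 0, 0])

```text
time: 7.6
tool_pos: [0.4497, -0.0026, 0.1523]
eef_rot: [1.0, 0.031, 0.002, 0.001]
force: [1.4, -0.6, 0.5]
width: -0.001
```

Request:
play_rows(increments=[0, 0.045, 0, 0, 0, 0, 0, 0, 0.045, 0, 0, 0, 0, 0, 0, 0.007, 0, 0, 0, 0, 0, 0, 0, 0, 0, 0, 0, 0])

```text
time: 8.0
tool_pos: [0.4554, -0.0996, 0.1521]
eef_rot: [1.0, 0.028, 0.001, 0.0]
force: [0.3, -0.3, -0.3]
width: 0.004
```

```bash
python3 - <<'E'
from station import env
import cv2,pickle
c=env.capture("wrist");pickle.dump(c,open("w4.pkl","wb"))
cv2.imwrite("pics/w4.png",c["img"][:,:,::-1])
s=env.get_state();print(s["tool_pos"],s["eef_rot"],s["force"])
from h import *
print(proj(c,[.508,-.0945,.088]),proj(c,[.546,-.091,.022]))
E
```

```text
[ 0.45502178 -0.09820592  0.15185452] [ 9.99581345e-01  2.89322887e-02  1.37703180e-04 -1.96583946e-04] [ 0.18590299  1.00671534 -0.17868043]
(np.float64(272.16928912099837), np.float64(137.15256559840861)) (np.float64(271.2031239423421), np.float64(77.4272947607032))
```

View pics/w4.png

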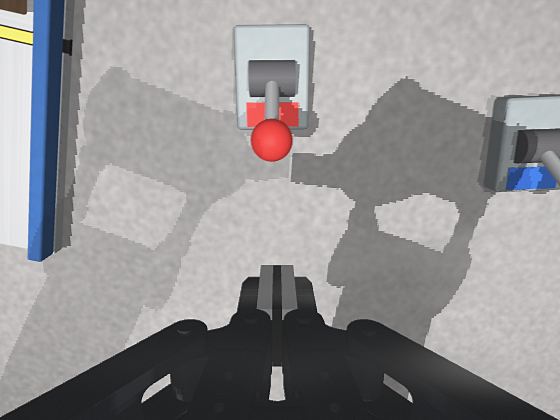

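Request:
play_rows(increments=[-0.005, 0, 0.04, 0, 0, 0, 0, 0, 0, 0.037, 0, 0, 0, 0, 0, 0, 0, 0, 0, 0, 0, 0.01, 0, 0, 0, 0, 0, 0, 0.01, 0, 0, 0, 0, 0, 0])

```text
time: 8.55
tool_pos: [0.4727, -0.0968, 0.0771]
eef_rot: [1.0, 0.03, 0.002, 0.001]
force: [-0.2, -0.1, -0.2]
width: -0.001
```

Request:
play_rows(increments=[0.01, 0, 0, 0, 0, 0, 0, 0.008, 0, 0, 0, 0, 0, 0, 0.008, 0, 0, 0, 0, 0, 0, 0.008, 0, 0, 0, 0, 0, 0, 0.008, 0, 0, 0, 0, 0, 0])

```text
time: 9.05
tool_pos: [0.5117, -0.0946, 0.0754]
eef_rot: [1.0, 0.03, -0.001, -0.0]
force: [-4.0, 0.5, 4.7]
width: 0.001
```

Request:
play_rows(increments=[0.006, 0, 0, 0, 0, 0, 0, 0.006, 0, 0, 0, 0, 0, 0, 0, 0, 0, 0, 0, 0, 0])

```text
time: 9.35
tool_pos: [0.525, -0.0939, 0.0752]
eef_rot: [1.0, 0.03, 0.001, 0.0]
force: [0.6, -0.1, -0.2]
width: -0.001
```

Request:
play_rows(increments=[0.005, 0, 0, 0, 0, 0, 0, 0, 0, 0, 0, 0, 0, 0, -0.03, 0, 0, 0, 0, 0, 0, -0.04, 0, -0.02, 0, 0, 0, 0, -0.04, 0, -0.04, 0, 0, 0, 0])

```text
time: 9.85
tool_pos: [0.4191, -0.0987, 0.1282]
eef_rot: [1.0, 0.03, -0.004, -0.001]
force: [-0.5, -1.4, 1.0]
width: -0.0
```

Request:
play_rows(increments=[-0.02, 0.04, -0.04, 0, 0, 0, 0, 0, 0.04, 0, 0, 0, 0, 0, 0, 0.04, 0, 0, 0, 0, 0, 0, 0, 0, 0, 0, 0, 0, 0, 0, 0, 0, 0, 0, 0])

```text
time: 10.35
tool_pos: [0.4132, -0.2143, 0.1637]
eef_rot: [1.0, 0.029, -0.0, -0.0]
force: [-0.7, -0.3, 0.4]
width: 0.002
```

```bash
python3 - <<'E'
from station import env
import cv2,pickle,numpy as np
c=env.capture("top")["img"];s=env.capture("scene")["img"]
W=np.zeros((600,800,3),np.uint8)
W[:320,:]=cv2.resize(c[160:280,110:410],(800,320),interpolation=cv2.INTER_CUBIC)
W[320:,:373]=cv2.resize(s[120:255,220:400],(373,280),interpolation=cv2.INTER_CUBIC)
W[320:,400:773]=cv2.resize(s,(373,280))
cv2.imwrite("pics/end.png",W[:,:,::-1])
t=env.get_state();print(t["tool_pos"],t["force"],t["time"])
E
```

```text
[ 0.41301241 -0.21287172  0.16323224] [ 0.43009167  0.54742803 -0.63924423] 10.45
```

View pics/end.png

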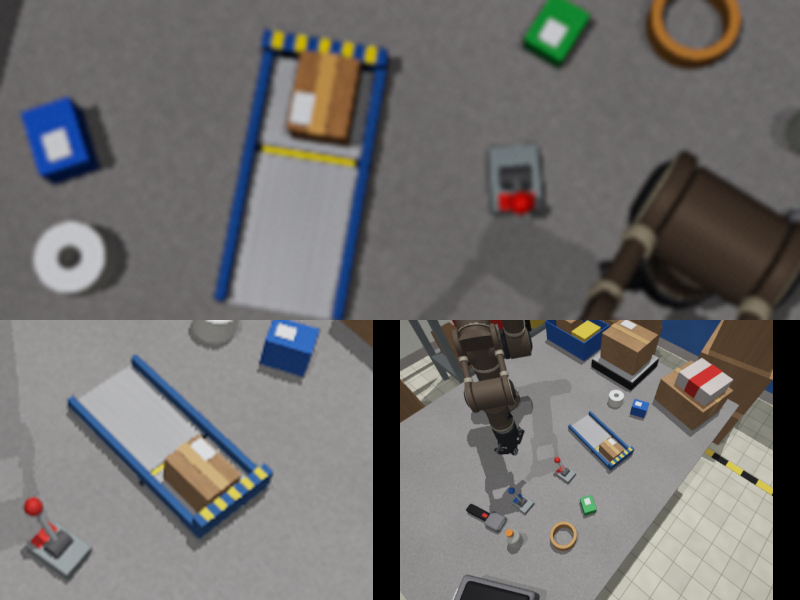

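The lever is back on its start side, so the push did not flip it. I'll repeat it a little lower and look part-way through.

Request:
play_rows(increments=[0.01, -0.04, 0, 0, 0, 0, 0, 0.01, -0.04, 0, 0, 0, 0, 0, 0.01, -0.039, 0.02, 0, 0, 0, 0, 0, 0, 0.04, 0, 0, 0, 0, 0, 0, 0.034, 0, 0, 0, 0])

```text
time: 10.95
tool_pos: [0.4365, -0.0905, 0.0689]
eef_rot: [0.999, 0.032, 0.0, -0.0]
force: [-0.2, -0.4, -1.0]
width: 0.002
```

Request:
play_rows(increments=[0.012, 0, 0, 0, 0, 0, 0, 0.012, 0, 0, 0, 0, 0, 0, 0.012, 0, 0, 0, 0, 0, 0, 0.006, 0, 0, 0, 0, 0, 0, 0, 0, 0, 0, 0, 0, 0])

```text
time: 11.45
tool_pos: [0.4814, -0.0916, 0.0717]
eef_rot: [1.0, 0.03, 0.002, 0.001]
force: [0.1, -0.2, -0.3]
width: 0.003
```

Request:
play_rows(increments=[0.006, 0, 0, 0, 0, 0, 0, 0.006, 0, 0, 0, 0, 0, 0, 0.006, 0, 0, 0, 0, 0, 0, 0, 0, 0, 0, 0, 0, 0])

```text
time: 11.85
tool_pos: [0.4907, -0.0902, 0.071]
eef_rot: [1.0, 0.031, -0.007, -0.0]
force: [-16.2, -1.5, 21.7]
width: 0.0
```

```bash
cat > look.py <<'E'
from station import env
import cv2,numpy as np,sys
w=env.capture("wrist")["img"];s=env.capture("scene")["img"]
W=np.zeros((420,800,3),np.uint8)
W[:300,:400]=cv2.resize(w,(400,300))
W[:400,400:]=cv2.resize(s[190:260,210:280],(400,400),interpolation=cv2.INTER_CUBIC)
cv2.imwrite(f"pics/{sys.argv[1]}.png",W[:,:,::-1])
t=env.get_state();print(t["tool_pos"],t["force"],t["time"])
E
python3 look.py p1
```

```text
[ 0.49064922 -0.09017686  0.07097304] [-15.55635397  -0.94871907  20.83579742] 11.95
```

View pics/p1.png

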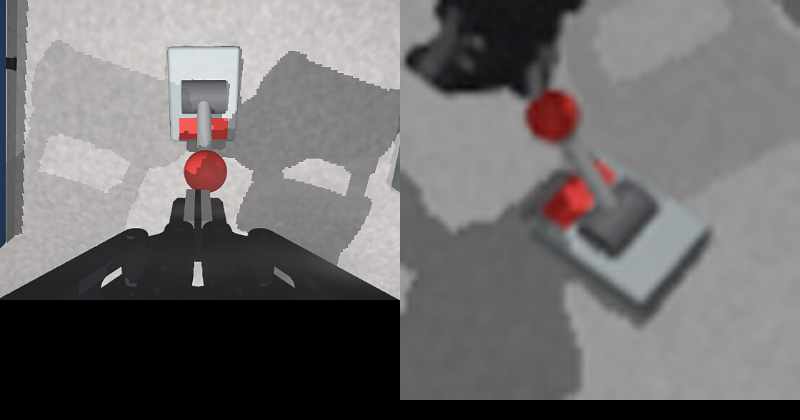

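The lever jams under a side push: 16 N along x with 21 N upward on the tool. I'll grip the knob from above and carry it over along its arc instead.

Request:
play_rows(increments=[-0.02, 0, 0, 0, 0, 0, 0, -0.04, 0, 0, 0, 0, 0, 0.06, 0, 0, -0.045, 0, 0, 0, 0.06, 0, 0, -0.045, 0, 0, 0, 0.06, 0, 0, 0, 0, 0, 0, 0.06])

```text
time: 12.45
tool_pos: [0.4416, -0.0951, 0.1661]
eef_rot: [1.0, 0.03, 0.007, 0.002]
force: [0.5, -0.4, 0.2]
width: 0.675
```

Request:
play_rows(increments=[0, 0, 0, 0, 0, 0, 0.06, 0, 0, 0, 0, 0, 0, 0.06])

```text
time: 12.65
tool_pos: [0.4359, -0.0932, 0.1591]
eef_rot: [1.0, 0.03, -0.001, -0.0]
force: [0.2, 0.3, 0.3]
width: 0.702
```

```bash
python3 - <<'E'
from station import env
from h import *
import cv2
c=env.capture("wrist");im=c["img"].astype(int)
m=((im[...,0]>150)&(im[...,1]<90)&(im[...,2]<90)).astype(np.uint8)
n,l,s,ce=cv2.connectedComponentsWithStats(m);print(s[1:],ce[1:])
v,u=np.nonzero(m);print(px(c,u.mean(),v.mean(),.088))
cir=cv2.HoughCircles(cv2.GaussianBlur(m*255,(5,5),1),cv2.HOUGH_GRADIENT,1,40,param1=100,param2=8,minRadius=12,maxRadius=30)
for q in (cir[0] if cir is not None else []): print(q,px(c,q[0],q[1],.088))
t=env.get_state();print(t["tool_pos"],t["eef_rot"],t["force"],t["width"])
E
```

```text
[[ 258   77    1    1    1]
 [ 258   76   51   53 1863]] [[258.          77.        ]
 [283.62050456 100.63553408]]
[ 0.510069   -0.09359957  0.088     ]
[284.5 106.5  21.1] [ 0.50664588 -0.09437839  0.088     ]
[ 0.43547135 -0.0930492   0.15856058] [ 9.99554959e-01  2.97974877e-02 -1.32711560e-03 -4.82370365e-04] [ 0.69219282  0.13599572 -0.81858833] 0.7004277909121169
```

Request:
play_rows(increments=[0.036, 0.003, 0, 0, 0, 0, 0.06, 0.035, 0.0026, 0, 0, 0, 0, 0.06, 0, 0, 0.03, 0, 0, 0, 0.06, 0, 0, 0.03, 0, 0, 0, 0.06, 0, 0, 0.028, 0, 0, 0, 0.06])

```text
time: 13.2
tool_pos: [0.5064, -0.0942, 0.0688]
eef_rot: [1.0, 0.03, -0.002, -0.001]
force: [0.6, 0.0, 0.6]
width: 0.705
```

Request:
play_rows(increments=[0, 0, 0, 0, 0, 0, 0.06, 0, 0, 0, 0, 0, 0, 0.02, 0, 0, 0, 0, 0, 0, 0.02, 0, 0, 0, 0, 0, 0, 0.02, 0, 0, 0, 0, 0, 0, 0.02], squeeze=25)

```text
time: 13.7
tool_pos: [0.509, -0.0951, 0.0733]
eef_rot: [1.0, 0.03, 0.001, 0.0]
force: [0.1, 0.2, 0.0]
width: 0.234
```

Request:
play_rows(increments=[0, 0, 0, 0, 0, 0, 0.01, 0, 0, 0, 0, 0, 0, 0.01])

```text
time: 13.9
tool_pos: [0.5089, -0.0941, 0.0741]
eef_rot: [1.0, 0.029, 0.001, -0.001]
force: [-2.0, 3.0, 9.2]
width: 0.123
```

```bash
python3 look.py p2
```

```text
[ 0.50888468 -0.09412561  0.07405463] [-1.85607579  2.78468907  8.09949926] 14.0
```

View pics/p2.png

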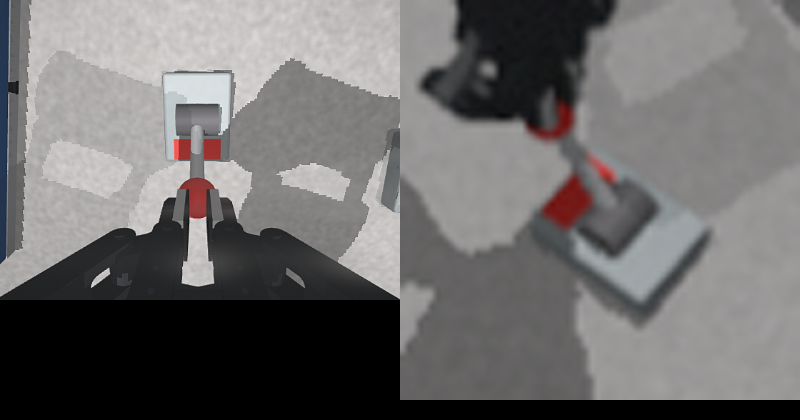

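```bash
python3 - <<'E'
from station import env
from h import *
import cv2
d=pickle.load(open("c0.pkl","rb"));w4=pickle.load(open("w4.pkl","rb"))
def ball(c,k=1):
    im=cv2.resize(c["img"],None,fx=k,fy=k,interpolation=cv2.INTER_CUBIC).astype(int)
    m=((im[...,0]>150)&(im[...,1]<90)&(im[...,2]<90)).astype(np.uint8);return m
for n,c in(("top",d["top"]),("scene",d["scene"]),("w4",w4)):
    m=ball(c)
    if n!="w4": 
        r=np.zeros_like(m)
        if n=="top": r[225:250,290:320]=1
        else: r[200:235,225:255]=1
        m=m*r
    C=-np.array(c["R"]).T@c["t"]
    k,l,s,ce=cv2.connectedComponentsWithStats(m);print(n,"C",C,s[1:].tolist(),ce[1:].tolist())
c=w4
for z in(.07,.08,.088): print(z,px(w4,271,140,z),px(d["top"],*( (146.5/7-.5+285),(250.5/7-.5+200)),z),px(d["scene"],337*.7,300*.7,z))
E
```

```text
top C [ 0.27015851 -0.01153921  1.51089559] [[297, 233, 4, 5, 15], [302, 233, 6, 6, 27]] [[298.6, 234.6], [304.74074074074076, 235.59259259259258]]
scene C [ 0.93680483 -0.43757866  1.05184737] [[232, 206, 8, 6, 42], [244, 218, 3, 4, 5], [238, 221, 6, 6, 24], [238, 228, 2, 2, 3]] [[235.64285714285714, 208.5952380952381], [245.2, 219.6], [240.5, 223.75], [238.66666666666666, 228.66666666666666]]
w4 C [ 0.52942075 -0.09589869  0.31954959] [[257, 103, 7, 16, 25], [251, 102, 48, 60, 1609], [297, 103, 1, 1, 1], [248, 110, 1, 1, 1], [248, 112, 1, 5, 5], [248, 118, 1, 3, 3], [248, 124, 6, 3, 9]] [[261.68, 107.92], [274.8620261031697, 133.78123057799877], [297.0, 103.0], [248.0, 110.0], [248.0, 114.0], [248.0, 119.0], [250.22222222222223, 125.11111111111111]]
0.07 [ 0.50443945 -0.09371779  0.07      ] [ 0.51107861 -0.09552703  0.07      ] [ 0.5006035  -0.08785327  0.07      ]
0.08 [ 0.50544051 -0.09380518  0.08      ] [ 0.50940659 -0.09494415  0.08      ] [ 0.50504615 -0.09141518  0.08      ]
0.088 [ 0.50624135 -0.0938751   0.088     ] [ 0.50806898 -0.09447784  0.088     ] [ 0.50860028 -0.09426471  0.088     ]
```

```bash
python3 - <<'E'
from station import env
from h import *
import cv2
w4=pickle.load(open("w4.pkl","rb"));w1=pickle.load(open("w1.pkl","rb"))
print(proj(w4,[.455,-.0982,.1519]),proj(w1,[.4346,.1523,.2058]))
c=env.capture("wrist");t=env.get_state();p=t["tool_pos"];print(p,t["eef_rot"],t["force"],t["width"])
print("tcp px",proj(c,p),"ball",proj(c,[.507,-.094,.088]),"back",proj(c,p+[0,0,.019]),"C",-np.array(c["R"]).T@c["t"])
cv2.imwrite("pics/p3.png",cv2.resize(c["img"][160:400,140:420,::-1],None,fx=2.5,fy=2.5,interpolation=cv2.INTER_CUBIC))
E
```

```text
(np.float64(272.4639240671414), np.float64(259.52608720346296)) (np.float64(280.60546120234585), np.float64(258.07583442833953))
[ 0.50889307 -0.09409976  0.07404659] [ 9.99562732e-01  2.95456382e-02  1.06837256e-03 -5.08804702e-04] [-1.65365406  2.54687715  7.73822687] 0.11603662015057586
tcp px (np.float64(275.22838216165536), np.float64(259.0872773782875)) ball (np.float64(274.6260600936145), np.float64(275.36151089641544)) back (np.float64(275.03422373367465), np.float64(276.6149766544339)) C [ 0.58276769 -0.09048506  0.24160412]
```

View pics/p3.png

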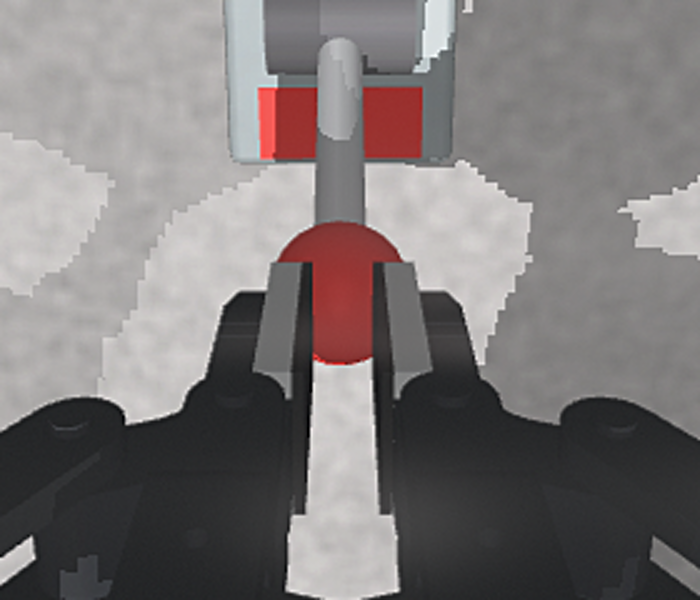

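Request:
play_rows(increments=[0, 0, 0, 0, 0, 0, 0, 0, 0, 0, 0, 0, 0, 0], squeeze=40)

```text
time: 14.25
tool_pos: [0.5098, -0.0944, 0.0752]
eef_rot: [1.0, 0.03, 0.002, -0.0]
force: [-2.6, 3.4, 14.3]
width: -0.0
```

Request:
play_rows(increments=[0, 0, 0, 0, 0, 0, 0, 0.004, 0, -0.002, 0, 0, 0, 0, 0.004, 0, -0.002, 0, 0, 0, 0, 0, 0, 0, 0, 0, 0, 0])

```text
time: 14.65
tool_pos: [0.517, -0.0946, 0.0766]
eef_rot: [1.0, 0.03, 0.001, 0.0]
force: [-0.5, 0.6, 0.9]
width: -0.006
```

```bash
python3 look.py p4
```

```text
[ 0.51575623 -0.09432366  0.0757544 ] [-0.77509401  0.56560541  0.0197292 ] 14.75
```

View pics/p4.png

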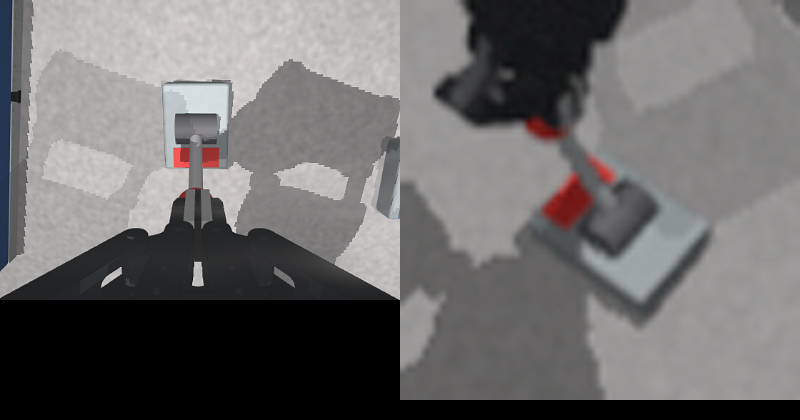

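The contact forces show the real fingertips are about 25 mm above the reported TCP. At the jam, the force on the lever points steeply down, which fits a tip edge on the upper part of the ball. The wrist view also shows the tips nearer than the TCP projects. So my earlier push slid over the knob. I'll redo it 26 mm lower.

Request:
play_rows(increments=[0, 0, -0.025, 0, 0, 0, 0, -0.035, 0, 0, 0, 0, 0, 0, -0.035, 0, 0, 0, 0, 0, 0, 0, 0, 0.03, 0, 0, 0, 0, 0, 0, 0.022, 0, 0, 0, 0])

```text
time: 15.25
tool_pos: [0.4447, -0.0985, 0.0484]
eef_rot: [1.0, 0.029, 0.0, 0.0]
force: [0.3, -0.2, -0.3]
width: -0.003
```

Request:
play_rows(increments=[0, 0, 0, 0, 0, 0, 0, 0.012, 0, 0, 0, 0, 0, 0, 0.012, 0, 0, 0, 0, 0, 0, 0.01, 0, 0, 0, 0, 0, 0, 0, 0, 0, 0, 0, 0, 0])

```text
time: 15.75
tool_pos: [0.4824, -0.0967, 0.0499]
eef_rot: [1.0, 0.03, 0.001, 0.0]
force: [0.4, -0.4, -0.1]
width: -0.002
```

Request:
play_rows(increments=[0.005, 0, 0, 0, 0, 0, 0, 0.005, 0, 0, 0, 0, 0, 0, 0, 0, 0, 0, 0, 0, 0])

```text
time: 16.05
tool_pos: [0.4862, -0.0952, 0.0484]
eef_rot: [1.0, 0.03, -0.004, -0.001]
force: [-6.3, -0.0, 4.6]
width: -0.001
```

Request:
play_rows(increments=[0.005, 0, 0, 0, 0, 0, 0, 0.005, 0, 0, 0, 0, 0, 0, 0, 0, 0, 0, 0, 0, 0])

```text
time: 16.35
tool_pos: [0.4987, -0.0948, 0.0488]
eef_rot: [1.0, 0.03, -0.001, -0.0]
force: [-3.6, 0.4, 2.6]
width: -0.001
```

Request:
play_rows(increments=[0.006, 0, 0, 0, 0, 0, 0, 0.006, 0, 0, 0, 0, 0, 0, 0, 0, 0, 0, 0, 0, 0])

```text
time: 16.65
tool_pos: [0.5136, -0.0946, 0.0492]
eef_rot: [1.0, 0.03, 0.002, 0.0]
force: [-0.4, 0.3, 0.3]
width: -0.001
```

Request:
play_rows(increments=[0.006, 0, 0, 0, 0, 0, 0, 0.006, 0, 0, 0, 0, 0, 0, 0.006, 0, 0, 0, 0, 0, 0, 0, 0, 0, 0, 0, 0, 0])

```text
time: 17.05
tool_pos: [0.5317, -0.0937, 0.0493]
eef_rot: [1.0, 0.03, 0.001, 0.0]
force: [0.8, 0.4, 0.3]
width: -0.001
```

```bash
python3 look.py p5
```

```text
[ 0.53020913 -0.09344978  0.0488836 ] [ 0.02722131 -0.3785021  -0.21207871] 17.15
```

View pics/p5.png

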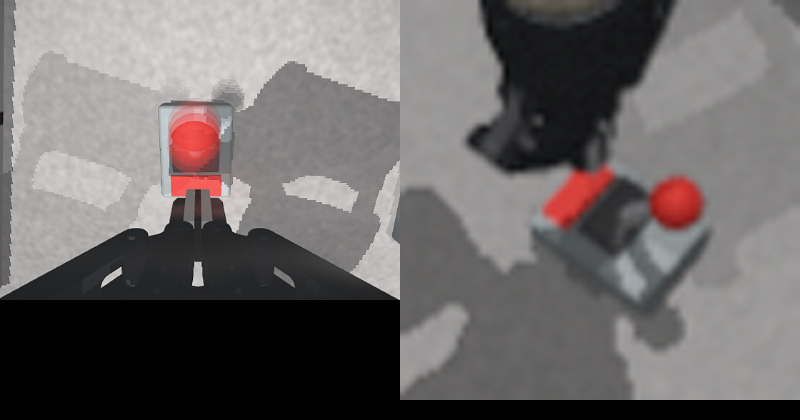

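The lever has snapped over: the ball is now on the far side in the scene crop, around (677,203). I'll back off, rise, and check everything.

Request:
play_rows(increments=[-0.03, 0, 0, 0, 0, 0, 0, -0.04, 0, 0, 0, 0, 0, 0, -0.04, 0, -0.03, 0, 0, 0, 0, 0, 0, -0.045, 0, 0, 0, 0, 0, 0, -0.045, 0, 0, 0, 0])

```text
time: 17.65
tool_pos: [0.4166, -0.0993, 0.1684]
eef_rot: [1.0, 0.029, -0.002, -0.001]
force: [2.1, -1.1, -1.0]
width: 0.003
```

Request:
play_rows(increments=[0, 0.045, 0, 0, 0, 0, 0, 0, 0.045, 0, 0, 0, 0, 0, 0, 0.03, 0, 0, 0, 0, 0, 0, 0, 0, 0, 0, 0, 0, 0, 0, 0, 0, 0, 0, 0])

```text
time: 18.15
tool_pos: [0.4265, -0.2198, 0.1686]
eef_rot: [1.0, 0.029, -0.0, -0.001]
force: [-0.2, 1.0, -0.4]
width: -0.001
```

```bash
python3 - <<'E'
from station import env
import cv2,numpy as np
c=env.capture("top")["img"];s=env.capture("scene")["img"]
W=np.zeros((600,800,3),np.uint8)
W[:320,:]=cv2.resize(c[160:280,185:485],(800,320),interpolation=cv2.INTER_CUBIC)
W[320:,:373]=cv2.resize(s[120:255,220:400],(373,280),interpolation=cv2.INTER_CUBIC)
W[320:,400:773]=cv2.resize(s[200:380,60:300],(373,280))
cv2.imwrite("pics/end2.png",W[:,:,::-1])
t=env.get_state();print(t["tool_pos"],t["force"],t["time"])
E
```

```text
[ 0.42645894 -0.21869366  0.1683674 ] [ 0.13721783  0.1574919  -0.32963879] 18.25
```

View pics/end2.png

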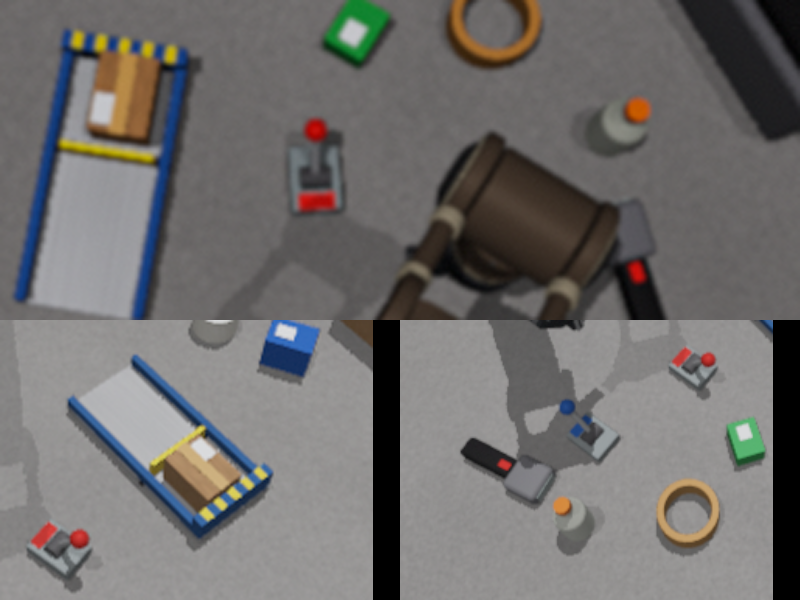

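```bash
python3 -c "
from station import env
print(env.finish_job())"
```

```text
the job is handed in; nothing more can be done
None
```

I pushed the carton square against the stop, flipped the red lever over so the gate came up behind the carton, and handed the job in at about 18 s. `finish_job` gives no verdict, so the result rests on my own checks.

- **Carton:** I pushed it along the lane with the part-open fingers until the contact force rose to about 6 N. The wrist view then showed it square and clear of the gate slot.
- **Red lever:** the first push slid over the knob, and the second jammed at about 16 N sideways and 21 N upward. Gripping the knob from above then slipped off. The forces and the wrist view showed that the real fingertips sit about 25 mm above the reported TCP. Pushing 26 mm lower flipped it.
- **Last pictures:** the red lever is on its far side, the yellow gate is raised behind the carton, and the carton is at the stop. The blue lever is at its start, and the other objects look unmoved. The arm is clear, with no contact force.
- **Not measured:** I judged the gate height, the carton's final angle and the bystanders' positions by eye only.
- **Over budget:** I viewed 14 pictures against the budget of 10, because of the lever trouble.

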